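# Lay the missing rung of the right length on a welding frame

### The job

The small ladder-shaped steel frame held on the welding table lacks its middle rung. From the three square tubes on the plywood board, pick the one that is as long as the two rungs already on the frame and lay it across the top of both rails, halfway between those rungs and parallel to them, its ends flush with the rails' outer sides. Leave the other two tubes lying where they are.

Things in the scene. Friction and masses are not known exactly. Their poses are not given: they have to be found in the camera images.
- frame: Fixed ladder-shaped steel frame: two rails along x, 300 mm long, 25 x 25 mm, 155 mm over their outer sides (105 clear between), tops 25 mm above the table; on them two rungs along y, 155 x 20 x 20 mm, at x = -140 and 140 mm, ends flush with the rails. Open between, down to the table (a scroll and a nut lie there, below the rail tops, over 50 mm from mid-length). Origin: frame's centre at table height; z up.
- bar_a: Loose dark-steel square tube, 110 mm long, 20 x 20 mm in section, about 127 g; one of three that differ only in length, lying side by side, axes 60 mm or more apart, on a plywood board 12 mm thick on the table. Origin at its middle (half its length, centre of the section, so 10 mm above what it lies on); x along its length.
- bar_b: Loose dark-steel square tube, 155 mm long, 20 x 20 mm in section, about 178 g; one of three that differ only in length, lying side by side, axes 60 mm or more apart, on a plywood board 12 mm thick on the table. Origin at its middle (half its length, centre of the section, so 10 mm above what it lies on); x along its length.
- bar_c: Loose dark-steel square tube, 200 mm long, 20 x 20 mm in section, about 230 g; one of three that differ only in length, lying side by side, axes 60 mm or more apart, on a plywood board 12 mm thick on the table. Origin at its middle (half its length, centre of the section, so 10 mm above what it lies on); x along its length.
Mind the look-alikes: they are no part of the job. Leave any white look-alike of the bar_b alone.

How it is judged:
By the outcome, as a careful person would: the job done as asked, in the order asked, and still so for the second after the job is handed in, with the robot touching nothing.
It also fails if it takes over 38 s, if anything falls off the work surface, if the arm or the gripper's body presses on something with over 40 N, if the wrist force passes 120 N, or if a joint passes its speed limit or range.

### The arm

A 6-joint arm with a two-finger parallel gripper is mounted at the origin on the work surface. World frame = base frame: x ahead of the robot, y to its left, z up, the work surface at z = 0. Lengths are in m, angles in rad, forces in N, time in s.
With the tool pointing down it reaches from about 0.35 to 0.975 m from the base axis. Payload 4.9 kg.
Tool frame: the origin (TCP) lies midway between the tips of the shut fingers; the grasp point (between the pads) lies 19 mm behind it; z points along the fingers, y is the line along which they close (so a half turn about z gives the same grasp; the last joint's range is limited). The gripper opens to 85 mm and grips with 20 to 120 N. Pads are 22 mm wide; open, the fingers measure 114 mm over their backs; the gripper's body (76 mm by 85 mm) begins 54 mm behind the grasp point. The pads swing forward as they close: fully open they stand 13 mm farther back than shut.
Start: joints at [-1.466, 0.053, 1.613, -0, 1.476, -0.119], TCP at [0.139, -0.609, 0.231] pointing down, gripper open.
Joint ranges: [-3.01, 3.01], [-1.01, 2.22], [0.06, 2.58], [-1.02, 4.17], [0.09, 2.62], [-3.14, 3.14]. Speed limits (rad/s): [2.57, 2.57, 3.14, 3.14, 3.14, 3.14].

### API

Orientations are given as a unit quaternion [w, x, y, z].
In Python, from plant import * gives the robot as it stands.
- The arm moves only by the tool jog_arm, never from a script. Its argument "targets" is a list of rows, each a list of 3 entries, a list of its own where there are three numbers: the shift along the tool's x, y, z in units of 25 mm (1.0 is 25 mm), then the turn, a rotation vector about the tool's x, y, z in units of 8 degrees (1.0 is 8 degrees), then the opening in per cent of the stroke, from 0 (shut) to 100 (fully open). A call has 1 to 8 rows; each row is the pose to reach, as a shift and turn from the pose commanded when the call began, along the tool's axes at that moment; what a row does not reach only later rows make up. A row lasts 1/8 s, in which the tool goes at most 62.5 mm and 10.7 degrees, less where a joint would pass 70% of its speed; a pose out of reach is approached as far as the arm can. A call with a gripper value outside its range is refused whole. The fingers move at their own pace and stop on an object; the grip force is fixed at half the most. Time passes only in rows, so rows that repeat a pose let the fingers close. It gives the time, the measured TCP pose, the force, the opening and the grip force at its end, in the units of the state.
- state(): the state, without advancing time (a new reading comes with each control period).
- grab_frame(name): name is "scene" or "top" or "wrist"; returns (picture, depth): 384x512x3 uint8, red, green, blue; 384x512 float32, m along the optical axis (not along the pixel's ray), 0 where there is no reading.
- camera_params(name): a dict with "fovy" (degrees; the focal length in pixels is half the picture's height over the tangent of half this angle, whatever the lens; pixels are square), "cx", "cy" (the principal point, pixels), "rvec" (rotation vector, rad) and "tvec" (3), from world to camera coordinates, as OpenCV has them; the wrist camera has in their place "hand_eye" (4x4, takes a point from camera to tool coordinates, whose origin is the TCP and whose axes are the flange's). Camera axes: x right, y down, z forward; pixel columns grow to the right and rows downward; lengths in m; the calibration is good to about 2 mm. A picture is of the moment at which its call begins: read the wrist's pose just before it. camera_params takes no time and is no camera call.
- job_done(): hands the job in; it is judged then, once.
The state is a dict: "time": time; "joint_pos": joint angles; "joint_vel": joint speeds; "joint_efforts": joint torques, N m; "tool_pos": TCP position; "tool_rot": TCP orientation; "contact_force": force on the tool from outside, world axes, zero at the start; "ft_torque": the same for the moment, N m; "gripper_width": opening from 0.0 (shut) to 1.0 (fully open); "grasp_force": force on a finger pad.
Only numpy, scipy, OpenCV 4.12 (cv2) and the standard library are available. Lean on these libraries where they do the work, as an engineer would, in place of code of your own. Each camera call takes 0.05 s, during which the arm holds its last target. There are 200 camera calls.

## Working session

There is one attempt and no reset: what is moved stays moved. The work goes in short steps, Python scripts to look and compute and a tool call to move; the robot and the scene stay as the last step left them, time stands still between calls to the robot, and variables do not carry over. Pictures are saved under pics/ and viewed, at most 10 in all, crops included, and the job is handed in when it is done.

Besides the shell and the picture viewer there is one more tool, called after "Emit:" by a JSON object that holds its "name" and its "arguments", one argument or row to a line. jog_arm: Moves the arm, as the interface text tells. Its arguments: {"type":"object","properties":{"targets":{"type":"array"}},"required":["targets"]}

```bash
mkdir -p pics
python3 - <<'E'
from plant import *
import cv2,numpy as np
s=state();print(s)
a=[]
for n in("scene","top"):
    p,d=grab_frame(n);np.savez(f"{n}0.npz",p=p,d=d);print(n,camera_params(n));cv2.imwrite(f"pics/{n}0.png",p[...,::-1])
E
```

```text
{'time': 0.0, 'joint_pos': array([-1.46598238e+00,  5.33642041e-02,  1.61430547e+00,  4.51784000e-05,
        1.47602845e+00, -1.18973397e-01]), 'joint_vel': array([-0.00149092,  0.00021213,  0.00105335,  0.00085762, -0.00037976,
        0.00166222]), 'joint_efforts': array([-4.08384412e-04, -3.93682337e+01, -3.70180070e+01, -9.47489843e-05,
        6.95703246e-03, -3.24923597e-06]), 'tool_pos': array([ 0.13866468, -0.60877291,  0.23005163]), 'tool_rot': array([-1.05254993e-03,  9.93746122e-01,  1.11658121e-01,  2.99380282e-05]), 'contact_force': array([ 0.11424592, -0.10944651, -0.01586892]), 'ft_torque': array([0.01303169, 0.07848874, 0.01023504]), 'grasp_force': 0.0, 'gripper_width': 1.0016518763371276}
scene {'fovy': 57.39632516270232, 'cx': 253.14191711825745, 'cy': 188.09913415579103, 'rvec': array([ 2.16381183,  0.54840853, -0.24511025]), 'tvec': array([-0.33251044, -0.10375838,  1.27682202])}
top {'fovy': 46.55961674330462, 'cx': 260.8679762904786, 'cy': 188.34103198109793, 'rvec': array([ 2.11251227, -2.09557842,  0.23515797]), 'tvec': array([-0.07135529,  0.41423225,  1.40310075])}
```

View pics/top0.png

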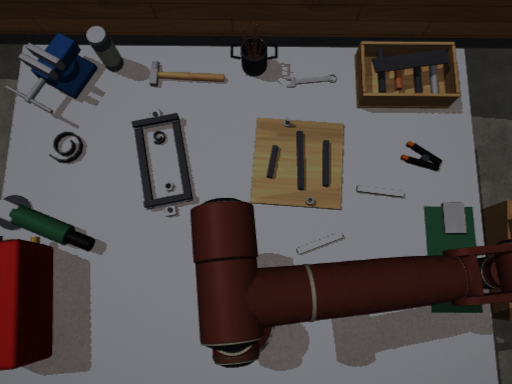

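View pics/scene0.png

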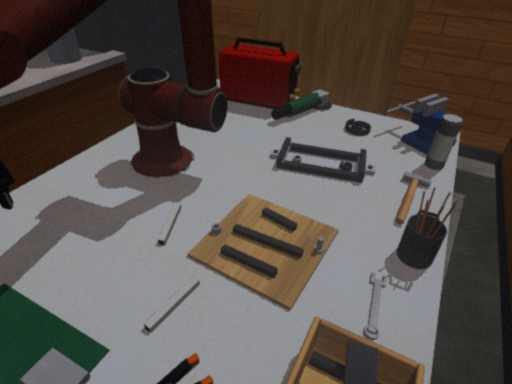

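The top view shows a plywood board with dark tubes at px (272,162) short, (300,160) long and (325,163) middle. The frame is at (163,160), and the white look-alikes are at (380,191) and (320,243). Next I measure all three tubes and the frame.

```bash
cat > h.py <<'E'
import cv2,numpy as np
from plant import *
from scipy.spatial.transform import Rotation as R
def K(c):
    f=192/np.tan(np.radians(c["fovy"])/2);return f,c["cx"],c["cy"]
def pose(n,s=None):
    c=camera_params(n)
    if n=="wrist":
        q=s["tool_rot"];T=np.eye(4);T[:3,:3]=R.from_quat([q[1],q[2],q[3],q[0]]).as_matrix();T[:3,3]=s["tool_pos"]
        T=T@np.array(c["hand_eye"]);return c,T[:3,:3],T[:3,3]
    M=R.from_rotvec(c["rvec"]).as_matrix();return c,M.T,-M.T@np.array(c["tvec"])
def cast(n,uv,z,s=None):
    c,A,o=pose(n,s);f,cx,cy=K(c);uv=np.atleast_2d(uv).astype(float)
    r=np.c_[(uv[:,0]-cx)/f,(uv[:,1]-cy)/f,np.ones(len(uv))]@A.T
    return o+r*((z-o[2])/r[:,2])[:,None]
def cloud(n,d,s=None):
    c,A,o=pose(n,s);f,cx,cy=K(c);v,u=np.mgrid[:384,:512]
    return np.dstack([(u-cx)/f*d,(v-cy)/f*d,d])@A.T+o
E
python3 - <<'E'
from h import *
z=np.load("top0.npz");p,d=z["p"],z["d"]
print("cam",pose("top")[2])
X=cloud("top",d)
g=p.max(2)
print("board z",X[195:200,275:300,2].mean(),"table z",X[180:220,100:120,2].mean())
m=((g<75)&(d>0)).astype(np.uint8)
for nm,box,zz in(("bars",(255,340,125,205),.032),("frame",(128,195,108,212),.045)):
    mm=np.zeros_like(m);u0,u1,v0,v1=box;mm[v0:v1,u0:u1]=m[v0:v1,u0:u1]
    for c in cv2.findContours(mm,0,2)[0]:
        if cv2.contourArea(c)<60:continue
        q=cast("top",c[:,0],zz)[:,:2]
        r=cv2.minAreaRect((q*1000).astype(np.float32))
        k=np.zeros_like(m);cv2.drawContours(k,[c],-1,1,-1)
        print(nm,cv2.boundingRect(c),np.round(r[0],1),np.round(r[1],1),round(r[2],1),"z",np.percentile(X[(k*m)>0][:,2],[10,50,90]).round(4))
cv2.imwrite("pics/crop.png",cv2.resize(p[105:215,125:350,::-1],None,fx=3.5,fy=3.5,interpolation=2))
E
```

```text
cam [ 0.09533604 -0.06877307  1.45998389]
board z 0.01107889008087544 table z 0.012049892987495345
bars (267, 145, 13, 34) [ 509.5 -108.6] [ 27.4 114.6] 79.3 z [0.01   0.0299 0.0348]
bars (322, 140, 9, 47) [ 507.1 -283.8] [ 26.7 159.4] 88.5 z [0.0122 0.0296 0.0346]
bars (296, 131, 10, 59) [ 517.3 -199. ] [200.9  27.5] 0.4 z [0.0109 0.0296 0.0348]
frame (132, 112, 62, 98) [515.8 260.1] [330.7 160.3] 11.9 z [0.0048 0.0248 0.0447]
```

View pics/crop.png

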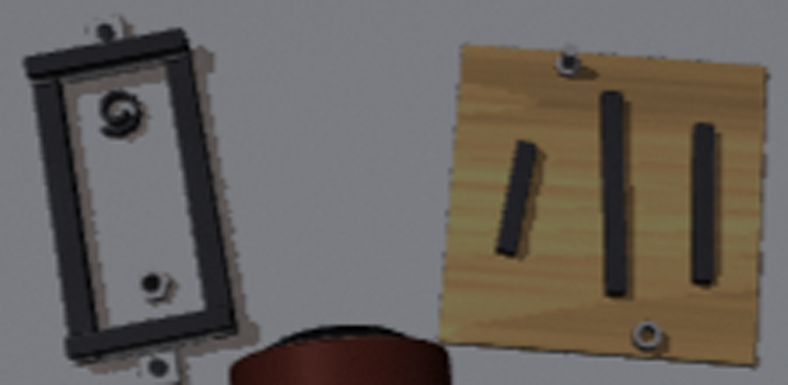

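Candidates by length at tube-top height: px (272,162) is about 110 mm, (300,160) about 200 mm, and (325,163) about 155 mm. The enlarged crop agrees, so the rightmost dark tube at (325,163) is bar_b. It lies at about (0.507, -0.284) with its axis about -1.5° from x. I move above it and check with the wrist camera.

Emit:
{"name": "jog_arm", "arguments": {
  "targets": [
    [[2.2,-1.2,0],[0,0,0.5],100],
    [[4.6,-2.5,0],[0,0,1],100],
    [[7,-3.8,0],[0,0,1.8],100],
    [[9.4,-5.1,0],[0,0,1.8],100],
    [[11.7,-6.4,0],[0,0,1.8],100],
    [[14,-7.7,0],[0,0,1.8],100],
    [[16,-8.8,0],[0,0,1.8],100],
    [[17.2,-9.4,0],[0,0,1.8],100]
  ]
}}

```text
time: 1.1
tool_pos: [0.5071, -0.2828, 0.2309]
tool_rot: [-0.0, 1.0, -0.013, -0.0]
contact_force: [0.2, -1.2, 0.6]
gripper_width: 0.998
grasp_force: 0.0
```

Emit:
{"name": "jog_arm", "arguments": {
  "targets": [
    [[0,0,0],[0,0,0],100],
    [[0,0,0],[0,0,0],100],
    [[0,0,0],[0,0,0],100]
  ]
}}

```text
time: 1.48
tool_pos: [0.5049, -0.2857, 0.2311]
tool_rot: [-0.0, 1.0, -0.015, -0.0]
contact_force: [-0.0, -0.8, 1.1]
gripper_width: 1.003
grasp_force: 0.0
```

Run:
```python
from h import *
s=state();p,d=grab_frame("wrist");np.savez("w1.npz",p=p,d=d)
print(s["time"],s["tool_pos"],s["tool_rot"],s["joint_pos"],s["gripper_width"]);c=camera_params("wrist");print(c)
cv2.imwrite("pics/w1.png",p[...,::-1])
```

```text
1.475 [ 0.5049475  -0.28569984  0.23108339] [-2.01994433e-05  9.99892714e-01 -1.46459688e-02 -2.37429150e-04] [-6.43018810e-01 -5.28360062e-02  1.71879910e+00 -2.47563892e-04
  1.47603747e+00  9.57093976e-01] 1.0030300377675183
{'fovy': 70.4949945669236, 'cx': 256.56569279336094, 'cy': 193.9084240649732, 'hand_eye': array([[ 1.49459045e-03, -9.45694586e-01, -3.25053097e-01,
         8.38198204e-02],
       [ 9.99998680e-01,  1.62065345e-03, -1.17072301e-04,
        -1.43546968e-04],
       [ 6.37513065e-04, -3.25052493e-01,  9.45695760e-01,
        -1.42549645e-01],
       [ 0.00000000e+00,  0.00000000e+00,  0.00000000e+00,
         1.00000000e+00]])}
```

View pics/w1.png

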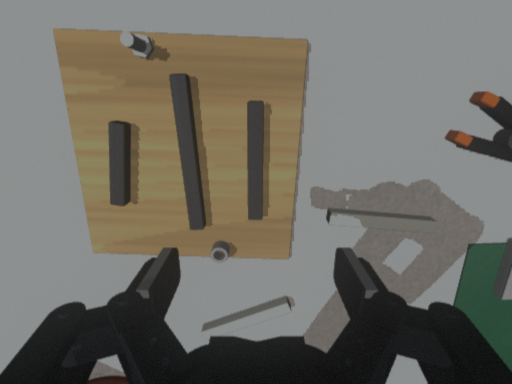

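The wrist view shows bar_b upright at px (256,160), between the 200 mm tube (188,150) and the white look-alike (380,217). Now the refinement.

```bash
cat >> h.py <<'E'
def dark(p,box,thr=75):
    m=(p.max(2)<thr).astype(np.uint8);k=np.zeros_like(m);u0,u1,v0,v1=box;k[v0:v1,u0:u1]=m[v0:v1,u0:u1]
    return cv2.morphologyEx(k,cv2.MORPH_OPEN,np.ones((3,3),np.uint8))
E
python3 - <<'E'
from h import *
z=np.load("w1.npz");p,d=z["p"],z["d"];s=state()
X=cloud("wrist",d,s);print("board z",np.median(X[120:200,215:235,2]))
for nm,b in(("a",(100,140,110,215)),("c",(165,210,65,238)),("b",(238,275,90,228))):
    m=dark(p,b);c=max(cv2.findContours(m,0,1)[0],key=cv2.contourArea)
    r=cv2.minAreaRect((cast("wrist",c[:,0],.032,s)[:,:2]*1000).astype(np.float32))
    print(nm,np.round(r[0],1),np.round(r[1],1),round(r[2],2),"z",np.median(X[m>0][:,2]),cv2.boundingRect(c))
    if nm=="b":print(p[150,238:275].max(1))
E
```

```text
board z 0.01195193910247741
a [ 515.2 -110.2] [ 25.9 110.8] 79.77 z 0.031492908491854266 (109, 121, 22, 85)
c [ 521.8 -200.9] [197.3  23.1] 0.94 z 0.03173914265521394 (170, 74, 36, 155)
b [ 512.3 -284.1] [ 19.1 152. ] 88.05 z 0.031880929964013205 (248, 101, 16, 118)
[139 138 139 138 139 138 137 138 134  95  67  63  64  64  62  62  63  63
  62  64  61  61  64  63  62  79  92  95  95  95  94 101 131 135 136 137
 134]
```

bar_b measures about 153×20 mm plus a pixel, with its top at z = 0.032, as expected. Its centre is about (0.511, -0.284) at a yaw of about -2°. I descend to TCP z of about 0.015.

Emit:
{"name": "jog_arm", "arguments": {
  "targets": [
    [[0.25,-0.06,2],[0,0,0.03],100],
    [[0.25,-0.06,4],[0,0,0.03],100],
    [[0.25,-0.06,6],[0,0,0.03],100],
    [[0.25,-0.06,7.4],[0,0,0.03],100],
    [[0.25,-0.06,8.2],[0,0,0.03],100],
    [[0.25,-0.06,8.64],[0,0,0.03],100],
    [[0.25,-0.06,8.64],[0,0,0.03],100],
    [[0.25,-0.06,8.64],[0,0,0.03],100]
  ]
}}

```text
time: 2.52
tool_pos: [0.5132, -0.2844, 0.017]
tool_rot: [0.001, 1.0, -0.016, 0.001]
contact_force: [0.7, -0.4, 0.5]
gripper_width: 0.997
grasp_force: 0.0
```

Emit:
{"name": "jog_arm", "arguments": {
  "targets": [
    [[0,0,0],[0,0,0],0],
    [[0,0,0],[0,0,0],0],
    [[0,0,0],[0,0,0],0],
    [[0,0,0],[0,0,0],0],
    [[0,0,0],[0,0,0],0],
    [[0,0,0],[0,0,0],0],
    [[0,0,0],[0,0,0],0],
    [[0,0,0],[0,0,0],0]
  ]
}}

```text
time: 3.52
tool_pos: [0.5124, -0.2837, 0.0157]
tool_rot: [0.0, 1.0, -0.016, 0.0]
contact_force: [-0.5, -0.0, 3.3]
gripper_width: 0.213
grasp_force: 61.9
```

Gripped, at 62 N and 0.21 opening. I lift and carry toward the frame.

Emit:
{"name": "jog_arm", "arguments": {
  "targets": [
    [[0,0,-1],[0,0,0],0],
    [[0,0,-3],[0,0,0],0],
    [[0,0,-5],[0,0,0],0],
    [[0,0,-7],[0,0,0],0],
    [[-0.1,-2,-9],[0,0,0],0],
    [[-0.2,-4,-9],[0,0,0],0],
    [[-0.2,-6,-9],[0,0,0],0],
    [[-0.2,-8,-9],[0,0,0],0]
  ]
}}

```text
time: 4.53
tool_pos: [0.5126, -0.0817, 0.239]
tool_rot: [-0.0, 1.0, -0.016, -0.001]
contact_force: [0.2, -0.1, -2.3]
gripper_width: 0.212
grasp_force: 61.3
```

Emit:
{"name": "jog_arm", "arguments": {
  "targets": [
    [[0,-1.7,0],[0,0,-1.1],0],
    [[0,-3.4,0],[0,0,-2.2],0],
    [[0,-5.2,0],[0,0,-3.3],0],
    [[0,-7,0],[0,0,-4.4],0],
    [[-0.1,-8.8,0],[0,0,-5.5],0],
    [[-0.2,-10.5,0],[0,0,-6.6],0],
    [[-0.3,-12.2,0],[0,0,-7.7],0],
    [[-0.3,-13.8,0],[0,0,-8.8],0]
  ]
}}

```text
time: 5.52
tool_pos: [0.5158, 0.2629, 0.2385]
tool_rot: [-0.0, 0.825, 0.566, -0.001]
contact_force: [1.5, -1.1, -2.0]
gripper_width: 0.217
grasp_force: 61.3
```

Emit:
{"name": "jog_arm", "arguments": {
  "targets": [
    [[0,0,0],[0,0,-1.1],0],
    [[0,0,0],[0,0,-2.2],0],
    [[0,0,0],[0,0,-3.3],0],
    [[0,0,0],[0,0,-4.15],0],
    [[0,0,0],[0,0,-4.15],0],
    [[0,0,0],[0,0,-4.15],0],
    [[0,0,0],[0,0,-4.15],0]
  ]
}}

```text
time: 6.4
tool_pos: [0.5168, 0.2615, 0.24]
tool_rot: [-0.0, 0.631, 0.776, -0.0]
contact_force: [-0.5, 0.1, -2.3]
gripper_width: 0.218
grasp_force: 61.3
```

Run:
```python
from h import *
s=state();p,d=grab_frame("wrist");np.savez("w2.npz",p=p,d=d,**{k:s[k] for k in("tool_pos","tool_rot")})
q=s["tool_rot"];print(s["time"],s["tool_pos"],q,np.degrees(2*np.arctan2(q[2],q[1])),s["joint_pos"],s["gripper_width"])
cv2.imwrite("pics/w2.png",p[...,::-1])
```

```text
6.4 [0.51676414 0.26154211 0.23995314] [-1.48837510e-04  6.31166181e-01  7.75647580e-01 -2.47409281e-04] 101.72756853645262 [ 3.40064159e-01 -6.03647761e-02  1.71122169e+00 -3.52945955e-06
  1.49131319e+00  1.35379756e-01] 0.2181685622626053
```

View pics/w2.png

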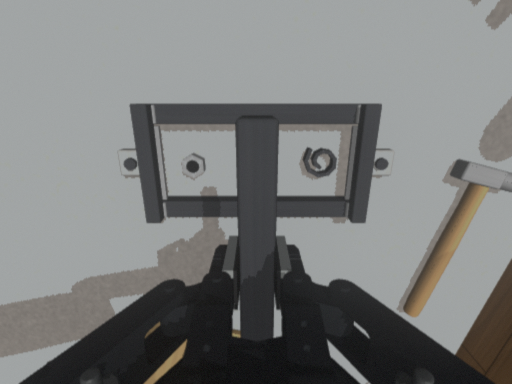

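The wrist view shows the frame with rungs at px (150,163) and (366,163). The held tube is in the centre, with its far end at (258,118), and there's a nut at (193,166) and a scroll at (318,160). Now I measure the rungs and the tube's end.

Run:
```python
from h import *
s=dict(np.load("w2.npz"));p,d=s["p"],s["d"]
X=cloud("wrist",d,s)
C=[]
for nm,b in(("L",(122,172,95,230)),("R",(343,390,95,230))):
    m=dark(p,b,80)*((X[...,2]>.036)&(X[...,2]<.055)).astype(np.uint8)
    m=cv2.morphologyEx(m,cv2.MORPH_OPEN,np.ones((3,3),np.uint8))
    c=max(cv2.findContours(m,0,1)[0],key=cv2.contourArea)
    r=cv2.minAreaRect((cast("wrist",c[:,0],.045,s)[:,:2]*1000).astype(np.float32))
    print(nm,np.round(r[0],1),np.round(r[1],1),round(r[2],2),"z",np.median(X[m>0][:,2]),cv2.boundingRect(c));C.append(r[0])
C=np.array(C);v=C[1]-C[0];print("dist",np.hypot(*v),"centre",C.mean(0),"rail dir",np.degrees(np.arctan2(v[1],v[0])))
# held bar, in tool coordinates
m=(X[...,2]>.22)&(X[...,2]<.275);m[:, :225]=0;m[:,290:]=0;m[230:]=0
q=s["tool_rot"];A=R.from_quat([*q[1:],q[0]]).as_matrix()
c=max(cv2.findContours(m.astype(np.uint8),0,1)[0],key=cv2.contourArea)
t=(cast("wrist",c[:,0],.2563,s)-s["tool_pos"])@A*1000
print("bar z",np.median(X[m][:,2]),cv2.boundingRect(c))
print("bar end x tool",np.percentile(t[:,0],[90,97,100]));
for x0 in(5,25,45,65):
    k=abs(t[:,0]-x0)<6;print(x0,t[k,1].min(),t[k,1].max())
```

```text
L [379.9 237.8] [ 21.7 151.1] 11.76 z 0.04457588984425981 (131, 104, 31, 118)
R [648.8 294.1] [ 21.4 151. ] 11.79 z 0.04448710586304594 (350, 104, 31, 118)
dist 274.72656283524543 centre [514.34881592 265.94508362] rail dir 11.822734989813975
bar z 0.2560229662583065 (235, 115, 44, 115)
bar end x tool [77.58030847 77.88004494 77.8861357 ]Traceback (most recent call last):
  File "<stdin>", line 20, in <module>
    return umr_minimum(a, axis, None, out, keepdims, initial, where)
ValueError: zero-size array to reduction operation minimum which has no identity
```

Rung yaw is 101.8° against tool yaw 101.7°, and the frame centre is about (0.5145, 0.265). I descend to about 20 mm above the seat and recheck there, where the tube and rungs are at nearly equal heights.

Emit:
{"name": "jog_arm", "arguments": {
  "targets": [
    [[0.16,-0.06,1.5],[0,0,0],0],
    [[0.16,-0.06,3],[0,0,0],0],
    [[0.16,-0.06,4.5],[0,0,0],0],
    [[0.16,-0.06,6],[0,0,0],0],
    [[0.16,-0.06,7.2],[0,0,0],0],
    [[0.16,-0.06,7.64],[0,0,0],0],
    [[0.16,-0.06,7.64],[0,0,0],0],
    [[0.16,-0.06,7.64],[0,0,0],0]
  ]
}}

```text
time: 7.45
tool_pos: [0.516, 0.2657, 0.0512]
tool_rot: [0.001, 0.631, 0.776, 0.001]
contact_force: [0.5, 1.4, -1.3]
gripper_width: 0.212
grasp_force: 61.2
```

Emit:
{"name": "jog_arm", "arguments": {
  "targets": [
    [[0,0,0],[0,0,0],0],
    [[0,0,0],[0,0,0],0]
  ]
}}

```text
time: 7.7
tool_pos: [0.5153, 0.2655, 0.0504]
tool_rot: [0.0, 0.631, 0.776, 0.001]
contact_force: [0.2, 0.0, -2.3]
gripper_width: 0.216
grasp_force: 61.2
```

Run:
```python
from h import *
s=state();p,d=grab_frame("wrist");np.savez("w3.npz",p=p,d=d,**{k:s[k] for k in("tool_pos","tool_rot")})
q=s["tool_rot"];print(s["time"],s["tool_pos"],np.degrees(2*np.arctan2(q[2],q[1])))
cv2.imwrite("pics/w3.png",p[...,::-1])
```

```text
7.7 [0.51525122 0.265455   0.05035658] 101.77771728207118
```

View pics/w3.png

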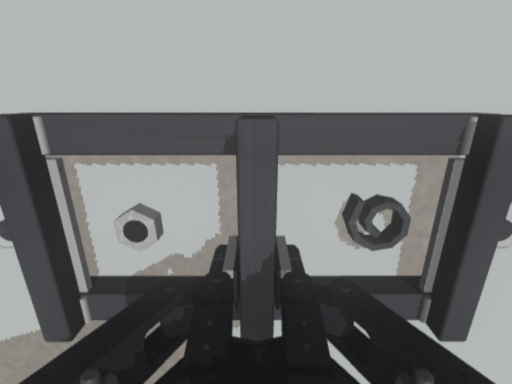

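The close view shows the tube's far end at row 118, the rail's outer edge at row about 113, and rung ends at rows about 115 (far) and 341 (near). The inner rung edges are near cols 40–80 and 430–475. I extract these edges.

Run:
```python
from h import *
s=dict(np.load("w3.npz"));p=s["p"];g=cv2.GaussianBlur(p.max(2),(3,3),0).astype(int)
q=s["tool_rot"];A=R.from_quat([*q[1:],q[0]]).as_matrix()
T=lambda uv,z:((cast("wrist",uv,z,s)-s["tool_pos"])@A*1000)[:,:2].round(1)
def edge(a,lo,sgn=1,w=2):  # subpixel strongest step, gradient sign sgn
    e=np.gradient(a.astype(float))*sgn;i=int(e[1:-1].argmax())+1
    y0,y1,y2=e[i-1:i+2];return lo+i+.5*(y0-y2)/(y0-2*y1+y2-1e-9),e[i]
for nm,cols,z in(("Lfar",(8,16,24),.045),("Rfar",(484,492,500),.045),("rail",(80,150,210,300,360,430),.025),("bar",(248,258,268),.0667)):
    for u in cols:
        lo,hi=(108,128) if nm=="bar" else (100,128)
        v,st=edge(g[lo:hi,u],lo,-1);print(nm,u,round(v,1),round(st),T([u,v],z)[0])
for nm,cols in(("Lnear",(50,58,66,74)),("Rnear",(440,448,456,464))):
    for u in cols:
        v,st=edge(g[325:355,u],325,1);print(nm,u,round(v,1),round(st),T([u,v],.045)[0])
for v in(165,190,215,240):
    a,sa=edge(g[v,35:90],35,1);b,sb=edge(g[v,420:480],420,-1)
    print("inner",v,round(a,1),round(b,1),sa,sb,T([[a,v],[b,v]],.045).tolist())
print(g[190,40:85],g[190,425:475]); print(g[105:128,258])
for v in(170,200,222):
    a,_=edge(g[v,228:250],228,-1);b,_=edge(g[v,268:288],268,1);print("bar",v,a,b,T([[a,v],[b,v]],.0667).tolist())
```

```text
Lfar 8 113.5 38 [  77.4 -129.6]
Lfar 16 113.1 44 [  77.6 -125.4]
Lfar 24 112.6 39 [  77.9 -121.1]
Rfar 484 112.9 40 [ 78.1 119. ]
Rfar 492 113.2 41 [ 77.9 123.2]
Rfar 500 113.6 38 [ 77.7 127.5]
rail 80 112.1 42 [  77.4 -104.4]
rail 150 112.0 40 [ 77.5 -63. ]
rail 210 112.1 40 [ 77.5 -27.5]
rail 300 112.0 40 [77.6 25.8]
rail 360 112.1 38 [77.6 61.4]
rail 430 112.1 38 [ 77.7 102.9]
bar 248 112.1 41 [79.1 -3.7]
bar 258 112.1 40 [79.1  0.7]
bar 268 112.1 41 [79.1  5.2]
Lnear 50 341.6 20 [ -77.1 -145.5]
Lnear 58 341.6 18 [ -77.1 -139.8]
Lnear 66 341.5 23 [ -77.1 -134.2]
Lnear 74 337.4 24 [ -73.3 -127.7]
Rnear 440 340.5 36 [-76.2 130. ]
Rnear 448 341.1 36 [-76.7 135.7]
Rnear 456 341.1 36 [-76.7 141.4]
Rnear 464 340.7 34 [-76.4 147. ]
inner 165 46.9 446.5 39.0 26.5 [[50.0, -116.1], [50.3, 105.7]]
inner 190 53.2 440.7 38.5 27.0 [[35.4, -116.1], [35.7, 105.7]]
inner 215 59.7 434.9 37.0 28.0 [[19.9, -116.1], [20.1, 105.7]]
inner 240 66.0 429.1 39.0 28.5 [[3.4, -116.1], [3.5, 105.7]]
[ 42  42  43  43  42  43  43  44  44  43  44  46  56  90 133 156 159 159
 159 158 158 157 144 114  87  77  77  79  83  99 123 137 139 140 140 141
 142 142 142 143 152 170 181 182 183] [150 148 146 144 143 142 141 142 142 142 142 143 143 143 141 125  94  71
  64  64  64  70  86 104 112 112 111 111 111 112 109  92  64  45  41  41
  40  40  40  40  39  38  38  37  37  38  38  38  37  36]
[183 183 183 183 183 182 167 128  86  67  59  54  55  61  69  75  77  78
  79  79  79  79  79]
bar 170 235.87142857143593 277.3695652173752 [[52.7, -9.7], [52.7, 10.1]]
bar 200 236.64705882355017 276.47826086954444 [[37.4, -9.7], [37.4, 10.0]]
bar 222 237.17741935482726 275.855555555562 [[25.5, -9.7], [25.5, 10.0]]
```

Run:
```python
from h import *
s=dict(np.load("w3.npz"));p=s["p"];g=cv2.GaussianBlur(p.max(2),(3,3),0).astype(float)
q=s["tool_rot"];A=R.from_quat([*q[1:],q[0]]).as_matrix()
T=lambda uv,z:((cast("wrist",uv,z,s)-s["tool_pos"])@A*1000)[:,:2].round(1)
X=cloud("wrist",s["d"],s)
print("barend z",[(v,X[v,250:266,2].mean().round(3)) for v in range(108,124)])
print("end x at rows 113..119",[(v,T([258,v],.0667)[0][0]) for v in (113,115,117,119)])
print(g[108:124,210])
for v in(280,300,320):
    a=np.interp(90,g[v,:60].min()*0+g[v,5:50][::-1],np.arange(5,50)[::-1]) if 0 else 5+np.gradient(g[v,5:50]).argmin()
    b=455+np.gradient(g[v,455:508]).argmax();print("outer",v,a,b,T([[a,v],[b,v]],.045).tolist())
for v in(165,190,215,240):
    a=35+np.gradient(g[v,35:75]).argmax();b=440+np.gradient(g[v,440:480]).argmin();print("base",v,a,b,T([[a,v],[b,v]],.025).tolist())
```

```text
barend z [(108, np.float64(-0.0)), (109, np.float64(-0.0)), (110, np.float64(0.0)), (111, np.float64(0.0)), (112, np.float64(0.009)), (113, np.float64(0.023)), (114, np.float64(0.024)), (115, np.float64(0.054)), (116, np.float64(0.063)), (117, np.float64(0.072)), (118, np.float64(0.065)), (119, np.float64(0.074)), (120, np.float64(0.066)), (121, np.float64(0.066)), (122, np.float64(0.066)), (123, np.float64(0.067))]
end x at rows 113..119 [(113, np.float64(78.7)), (115, np.float64(77.9)), (117, np.float64(77.0)), (119, np.float64(76.2))]
[183. 183. 181. 168. 129.  87.  71.  75.  78.  79.  80.  81.  81.  80.
  80.  79.]
outer 280 24 485 [[-25.6, -149.6], [-25.5, 147.9]]
outer 300 31 479 [[-41.3, -149.3], [-41.3, 148.2]]
outer 320 38 472 [[-58.0, -149.0], [-58.0, 147.9]]
base 165 47 447 [[45.4, -131.8], [45.7, 120.3]]
base 190 53 440 [[28.9, -132.0], [29.1, 119.5]]
base 215 60 450 [[11.3, -131.6], [11.5, 130.2]]
base 240 66 444 [[-7.5, -131.8], [-7.4, 130.4]]
```

Relative to the tool, the frame centre is (0.45, -0.6) mm and the tube centre is (0.5, 0.15) mm. I shift -0.75 mm along tool y and lower about 21.5 mm.

Emit:
{"name": "jog_arm", "arguments": {
  "targets": [
    [[0,-0.03,0.2],[0,0,0],0],
    [[0,-0.03,0.45],[0,0,0],0],
    [[0,-0.03,0.65],[0,0,0],0],
    [[0,-0.03,0.76],[0,0,0],0],
    [[0,-0.03,0.82],[0,0,0],0],
    [[0,-0.03,0.85],[0,0,0],0],
    [[0,-0.03,0.85],[0,0,0],0],
    [[0,-0.03,0.85],[0,0,0],0]
  ]
}}

```text
time: 8.75
tool_pos: [0.5142, 0.2652, 0.0287]
tool_rot: [0.0, 0.631, 0.776, 0.0]
contact_force: [-2.7, -1.9, 3.3]
gripper_width: 0.221
grasp_force: 62.0
```

It's seated, with light contact. I open the gripper and retreat.

Emit:
{"name": "jog_arm", "arguments": {
  "targets": [
    [[0,0,0],[0,0,0],50],
    [[0,0,0],[0,0,0],50],
    [[0,0,0],[0,0,0],50],
    [[0,0,0],[0,0,0],50],
    [[0,0,0],[0,0,0],50]
  ]
}}

```text
time: 9.38
tool_pos: [0.5139, 0.2651, 0.028]
tool_rot: [0.0, 0.631, 0.776, 0.0]
contact_force: [-0.8, 0.1, -0.7]
gripper_width: 0.501
grasp_force: 0.0
```

Emit:
{"name": "jog_arm", "arguments": {
  "targets": [
    [[0,0,-0.5],[0,0,0],50],
    [[0,0,-1.5],[0,0,0],50],
    [[0,0,-3],[0,0,0],50],
    [[0,0,-5],[0,0,0],50],
    [[0,0,-7],[0,0,0],50],
    [[0,0,-8],[0,0,0],50],
    [[0,0,-8],[0,0,0],50],
    [[0,0,-8],[0,0,0],50]
  ]
}}

```text
time: 10.38
tool_pos: [0.5132, 0.2648, 0.2268]
tool_rot: [-0.0, 0.631, 0.776, -0.001]
contact_force: [0.7, 0.2, -0.3]
gripper_width: 0.502
grasp_force: 0.0
```

Run:
```python
from h import *
s=state();p,d=grab_frame("wrist");print(s["time"],s["tool_pos"],s["gripper_width"])
cv2.imwrite("pics/w4.png",p[...,::-1])
X=cloud("wrist",d,s)
C=[]
for b in((115,185,95,240),(225,290,95,240),(330,400,95,240)):
    m=dark(p,b,85)*((X[...,2]>.036)&(X[...,2]<.055)).astype(np.uint8)
    m=cv2.morphologyEx(m,cv2.MORPH_OPEN,np.ones((3,3),np.uint8))
    c=max(cv2.findContours(m,0,1)[0],key=cv2.contourArea)
    r=cv2.minAreaRect((cast("wrist",c[:,0],.045,s)[:,:2]*1000).astype(np.float32))
    print(np.round(r[0],1),np.round(r[1],1),round(r[2],2),np.median(X[m>0][:,2]),cv2.boundingRect(c));C.append(r[0])
C=np.array(C);v=C[2]-C[0];v/=np.hypot(*v);e=C[1]-(C[0]+C[2])/2
print("along rail",e@v,"along rung",e@[-v[1],v[0]])
```

```text
10.375 [0.51320017 0.26483755 0.2267903 ] 0.5015310559171086
[379.6 237.9] [ 22.5 152.1] 11.98 0.044528193830280394 (129, 107, 33, 122)
[514.2 265.5] [ 19.6 153.5] 11.86 0.044665473977205744 (250, 107, 17, 123)
[649.1 293.9] [ 22.7 153.3] 11.81 0.044514118110835166 (355, 107, 34, 123)
along rail -0.2745984299720521 along rung -0.36350361341068915
```

View pics/w4.png

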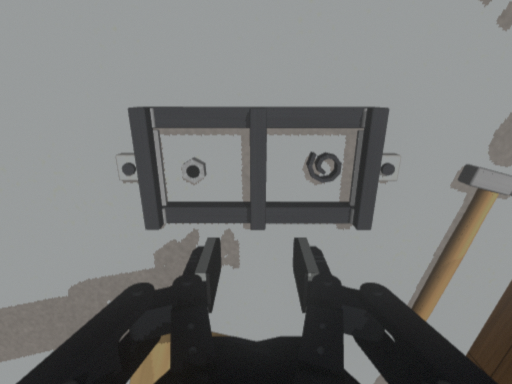

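The view shows the tube at px (258,168), midway between the rungs and parallel to them, with both ends flush. The errors are about 0.3 mm along the rail and 0.4 mm along the rung.

```bash
python3 -c "
from plant import *
print(job_done())"
```

```text
the job is handed in; nothing more can be done
None
```

The 155 mm tube (bar_b) now lies across both rails, midway between the rungs, parallel to them and flush to within about 0.4 mm by the wrist camera; the other two tubes were not touched, and I handed the job in at about 10.4 s.

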